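Free the stuck stopper of a leaning wine jar

TASK

The leaning jar's wooden stopper is stuck tight and only comes if it is twisted to and fro while being pulled: ease it out along its slant without dragging the jar up out of its cradle. Then stand the stopper upright on its plug end inside the small wooden tray and let go. Leave everything else on the table where it is.

Things in the scene. Friction and masses are not known exactly. Their poses are not given: they have to be found in the camera images.
- stopper_wing (a point): Middle of the flat wing on top of the dark hardwood stopper in the leaning jar's mouth. Wing: 46 mm long (x), 14 mm thick (y), 40 mm tall, gripped across its thickness; this point is 20 mm above the flange's top, 20 mm below the wing's top, 48 mm above the stopper's foot. z runs along the stopper's axis, out of the jar, at first leaning 30 degrees from vertical.
- stopper: The whole stopper, 80 g, 68 mm tall; origin at the centre of its foot, axes as stopper_wing. From the foot up: a straight round plug 34 mm in diameter, 22 mm long (inside the neck; clear of the seal once raised 22 mm along the axis), a round flange 62 mm across and 6 mm thick on the jar's rim, then the wing.
- jar_mouth (a point): Centre of the rim of the leaning brown stoneware jar (rim 74 mm across, belly 126 mm, 180 mm tall), z out along its axis, 30 degrees from vertical. A springy rubber seal in the neck grips the plug: a straight pull needs 25 to 36 N, but turning (about 0.6 N m) takes up the friction, so brisk turning with slow pulling needs only a few N along the axis. The cradle keeps the jar from turning.
- jar (a joint): How far the jar has been dragged up along its own axis out of the cradle (m): 0 seated, at most 0.03. Only its weight holds it down (about 1.9 kg, some 15 to 19 N along its axis), less than a straight pull on the stopper; it slides back when let go.
- cradle: Sawn-wood cradle of the leaning jar, fixed to the table: base 200 x 170 mm, side cheeks up to 100 mm high. Origin under the centre of its base, z up; the jar leans towards its -x side.
- tray: Square shallow pale-wood tray fixed to the table, 130 x 130 mm outside, 18 mm high, walls 6 mm thick, floor about 6 mm thick. Origin under its centre, z up, sides along x and y.
- cup: Bystander: white cup, 60 mm across, 55 mm high, standing between cradle and tray, origin under its centre.
- bowl: Bystander: bowl, 100 mm across, 45 mm high, origin under its centre.
- spoon: Bystander: long spoon lying near the robot, origin under its middle, x along it.
- lid: Bystander: flat round clay lid with a round knob, 84 mm across, 34 mm high, origin under its centre.
Mind the look-alikes: they are no part of the job. Of the things that look like the tray, the largest one is meant.

How it is judged:
By the outcome, as a careful person would: the job done as asked, in the order asked, and still so for the second after the job is handed in, with the robot touching nothing.
It also fails if it takes over 58 s, if anything falls off the work surface, if the arm or the gripper's body presses on something with over 40 N, if the wrist force passes 120 N, or if a joint passes its speed limit or range.

ROBOT

A 6-joint arm with a two-finger parallel gripper is mounted at the origin on the work surface. World frame = base frame: x ahead of the robot, y to its left, z up, the work surface at z = 0. Lengths are in m, angles in rad, forces in N, time in s.
With the tool pointing down it reaches from about 0.3 to 0.875 m from the base axis. Payload 6.4 kg.
Tool frame: the origin (TCP) lies at the very end of the fingers, on their centre line; the grasp point (between the pads) lies 19 mm behind it (robot.tcp_to_grasp is the distance from the TCP to the grasp point, in m); z points along the fingers, y is the direction in which the jaws open and shut (so a half turn about z gives the same grasp; the last joint's range is limited). The gripper opens to 88 mm and grips with 3 to 60 N. Pads are 18 mm wide; open, the fingers measure 123 mm over their backs; the gripper's body (75 mm by 187 mm) begins 45 mm behind the grasp point.
Start: joints at [0.954, 0.181, 1.607, -0, 1.354, -0.206], TCP at [0.23, 0.527, 0.239] pointing down, gripper open.
Joint ranges: [-2.99, 2.99], [-0.89, 2.07], [0.3, 2.58], [-1.14, 4.28], [0, 2.63], [-3.12, 3.12]. Speed limits (rad/s): [2.57, 2.57, 3.01, 3.14, 3.14, 3.14].

INTERFACE

Orientations are given as a unit quaternion [w, x, y, z].
In Python, from bench import monitor, eyes, order, robot gives the robot as it stands. The module is installed in compiled form; this text tells all that it offers.
- The arm moves only by the tool drive_tool, never from a script. Its argument "moves" is one flat list of numbers, 7 for each row, row after row: the shift along the world's x, y, z each as a share of 0.03 m, from -1 to 1, then the turn, a rotation vector about the world's x, y, z each as a share of 0.08 rad, from -1 to 1, then the opening, from -1 (shut) to 1 (fully open), so that 0 is half open. In form: [tx, ty, tz, ax, ay, az, jaw, tx, ty, tz, ax, ay, az, jaw, ...]. A call has 1 to 10 rows; each row shifts and turns the pose as measured when the row begins; what a row does not reach is not made up. A row lasts 1/12 s, in which the tool goes at most 41.7 mm and 7.16 degrees, less where a joint would pass 70% of its speed; a pose out of reach is approached as far as the arm can. A call with a number of a shift or a turn outside -1 to 1 is refused whole. A call with a gripper value outside its range is refused whole. The fingers move at their own pace and stop on an object; the grip force is fixed at half the most. Time passes only in rows, so rows that do not move let the fingers close. It gives the time, the measured TCP pose, the force and the opening at its end, in the units of the state.
- monitor.read_state(): the state, without advancing time (a new reading comes with each control period).
- eyes.capture(name): name is "side" or "top"; returns the picture (400x640x3 uint8, blue, green, red); there is no depth.
- eyes.camera_params(name): a dict with "mtx" (3x3 intrinsics, pixels), "extrinsics" (4x4, takes a point from camera to world coordinates). Camera axes: x right, y up, looking along -z (the intrinsics and any distortion apply to the point x, -y, -z); pixel columns grow to the right and rows downward; lengths in m; the calibration is good to about 2 mm. A picture is of the moment at which its call begins. camera_params takes no time and is no camera call.
- order.finish_job(): hands the job in, once; it reports no verdict.
The state is a dict: "time": time; "joints": joint angles; "dq": joint speeds; "joint_torque": joint torques, N m; "tcp_pos": TCP position; "orientation": TCP orientation; "force": force on the tool from outside, world axes, zero at the start; "torque": the same for the moment, N m; "grip_width": finger opening in m.
Only numpy, scipy, OpenCV 4.12 (cv2) and the standard library are available. Lean on these libraries where they do the work, as an engineer would, in place of code of your own. Each camera call takes 0.05 s, during which the arm holds its last target.

## Working session

There is one attempt and no reset: what is moved stays moved. The work goes in short steps, Python scripts to look and compute and a tool call to move; the robot and the scene stay as the last step left them, time stands still between calls to the robot, and variables do not carry over. Pictures are saved under pics/ and viewed, and the job is handed in when it is done.

Besides the shell and the picture viewer there is one more tool, called after "Call:" as name(argument=value, ...) on one line, values as JSON. drive_tool: Moves the arm, as the interface text tells. Its arguments: {"type":"object","properties":{"moves":{"type":"array","items":{"type":"number"}}},"required":["moves"]}

```bash
mkdir -p pics; ls
python3 - <<'E'
from bench import monitor, eyes, robot
import cv2,numpy as np
for n in("side","top"):
    cv2.imwrite(f"pics/{n}0.png",eyes.capture(n)); p=eyes.camera_params(n)
    print(n,np.round(p["mtx"],1).tolist(),np.round(p["extrinsics"],4).tolist(),[k for k in p])
print(monitor.read_state()); print(robot.tcp_to_grasp)
E
```

```text
pics
side [[517.9, 0.0, 320.3], [0.0, 517.9, 197.9], [0.0, 0.0, 1.0]] [[0.8504, 0.4073, -0.3331, 0.2045], [-0.5262, 0.6652, -0.5298, -0.557], [0.0058, 0.6258, 0.7799, 1.0459], [0.0, 0.0, 0.0, 1.0]] ['mtx', 'extrinsics']
top [[364.6, 0.0, 322.6], [0.0, 364.6, 203.3], [0.0, 0.0, 1.0]] [[0.0106, 0.9855, -0.1693, 0.468], [-0.9988, 0.0186, 0.0454, 0.0677], [0.0479, 0.1686, 0.9845, 0.8929], [0.0, 0.0, 0.0, 1.0]] ['mtx', 'extrinsics']
{'time': 0.1, 'joints': array([ 9.53716478e-01,  1.81445845e-01,  1.60784976e+00, -3.54158565e-05,
        1.35380132e+00, -2.06264391e-01]), 'dq': array([ 0.00181996, -0.00235005, -0.0022681 , -0.00021762,  0.00111947,
        0.00071834]), 'joint_torque': array([ 6.18373406e-05, -4.34814477e+01, -3.42695189e+01,  7.03549292e-02,
        3.39518173e-02,  1.12179083e-05]), 'tcp_pos': array([0.22933544, 0.52678742, 0.23794014]), 'orientation': array([-2.85114660e-04,  2.03962532e-01,  9.78978406e-01, -6.96212248e-04]), 'force': array([ 0.39979307, -0.23036121, -0.14604326]), 'torque': array([-0.00587194, -0.00233757,  0.01146876]), 'grip_width': 0.08842443249230554}
0.0187
```

View pics/side0.png

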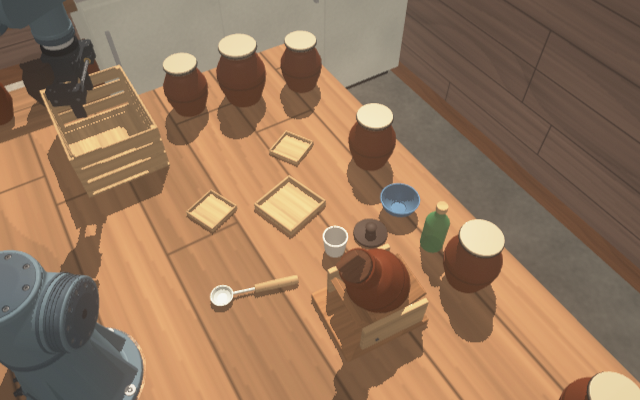

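View pics/top0.png

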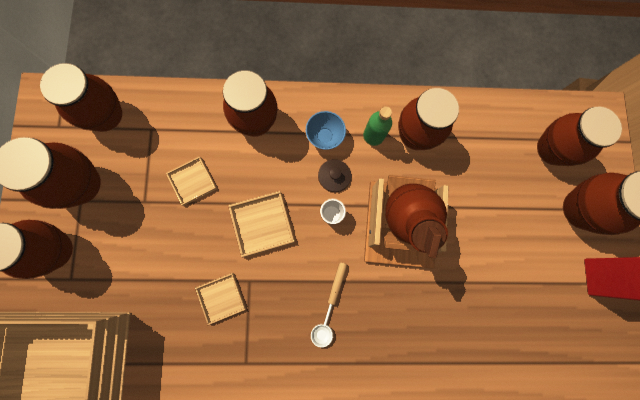

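The side picture shows the leaning jar at (375,275) in its cradle, with the stopper at (355,265). There are three trays: (290,205) large, (212,210) small and (290,148) small. In the top picture the trays are at (262,225), (221,299) and (192,181), and the largest, (262,225), is the one meant. Next I enlarge the stopper and the trays.

Run:
```python
import cv2,numpy as np
s=cv2.imread("pics/side0.png");t=cv2.imread("pics/top0.png")
g=lambda a:np.clip((a/255.)**.6*255,0,255).astype(np.uint8)
c1=g(cv2.resize(s[235:325,310:430],None,fx=6,fy=6,interpolation=cv2.INTER_CUBIC))
c2=g(cv2.resize(t[170:280,360:470],None,fx=5,fy=5,interpolation=cv2.INTER_CUBIC))
c3=cv2.resize(t[150:330,160:360],None,fx=3,fy=3,interpolation=cv2.INTER_CUBIC)
for i,c in enumerate((c1,c2,c3)): cv2.imwrite(f"pics/c{i}.png",c)
```

```text
(no output)
```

View pics/c0.png

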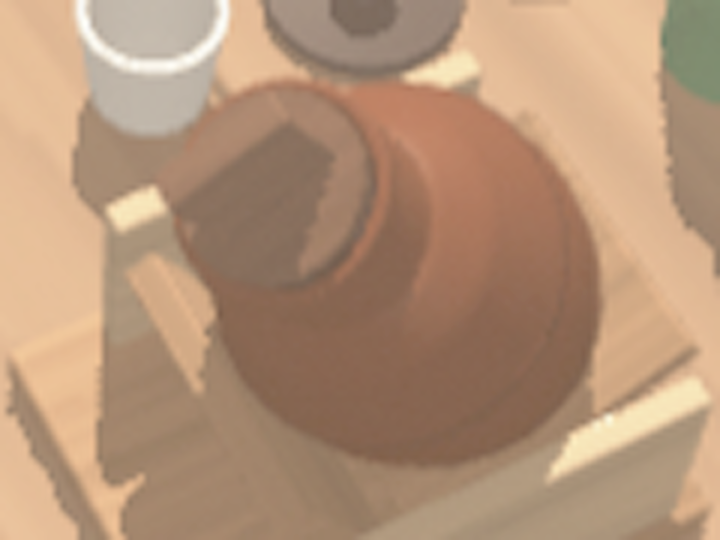

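View pics/c1.png

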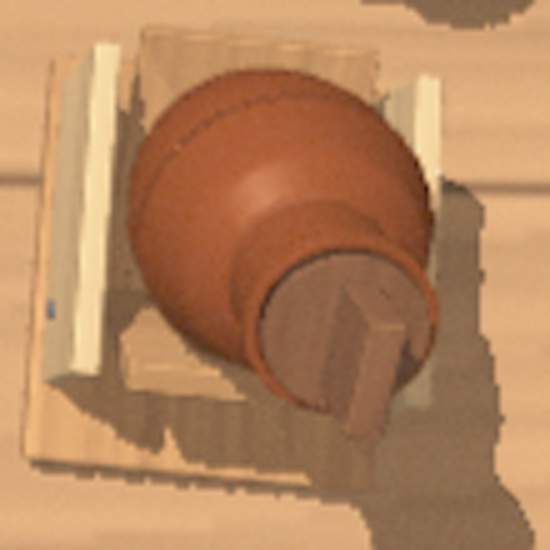

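View pics/c2.png

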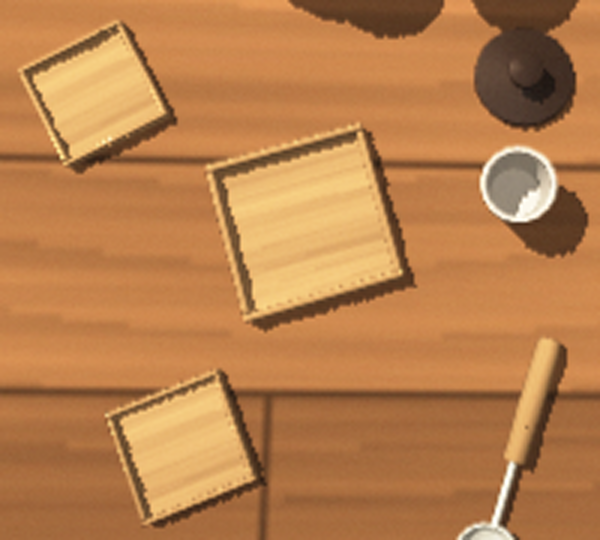

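The largest tray is confirmed at top (262,225). The top face of the wing is visible in both crops, so I triangulate its corners and also get the cradle and tray poses.

```bash
cat > h.py <<'E'
import numpy as np,cv2
from bench import eyes
def cam(n):
    p=eyes.camera_params(n);return np.array(p["mtx"]),np.array(p["extrinsics"])
def ray(n,u,v):
    K,E=cam(n); d=np.array([(u-K[0,2])/K[0,0],-(v-K[1,2])/K[1,1],-1.]); d=E[:3,:3]@d
    return E[:3,3],d/np.linalg.norm(d)
def plane(n,u,v,z):
    o,d=ray(n,u,v);return o+d*(z-o[2])/d[2]
def tri(a,b):
    (o,d),(p,e)=ray("side",*a),ray("top",*b)
    M=np.stack([d,-e],1);s=np.linalg.lstsq(M,p-o,rcond=None)[0]
    A=o+d*s[0];B=p+e*s[1];return (A+B)/2,np.linalg.norm(A-B)
def proj(n,P):
    K,E=cam(n);c=np.linalg.inv(E)@np.r_[P,1];return np.array([K[0,0]*c[0]/-c[2]+K[0,2],K[1,1]*-c[1]/-c[2]+K[1,2]])
E
python3 - <<'E'
from h import *
s=lambda x,y:(310+x/6-.4,235+y/6-.4); t=lambda x,y:(360+x/5-.4,170+y/5-.4)
P={}
for k,a,b in[("A",(275,95),(370,318)),("B",(295,125),(405,322)),("C",(180,205),(375,437)),("D",(165,180),(343,428))]:
    P[k],e=tri(s(*a),t(*b)); print(k,P[k].round(4),"gap",round(e,4))
for a,b in("AB","BC","CD","DA"): print(a+b,np.linalg.norm(P[a]-P[b]).round(4))
c=sum(P.values())/4;print("top c",c.round(4))
# cradle base corners (top face of base; height unknown ~15mm) via top
for q in[(55,60),(28,462)]: print("cradle",plane("top",*t(*q),0.01).round(4))
# cheeks top at z=.1
for q in[(97,42),(118,45),(45,372),(100,372),(420,75),(440,78)]: print("cheek",plane("top",*t(*q),0.1).round(4))
# tray
u=lambda x,y:(160+x/3-.3,150+y/3-.3)
T=np.array([plane("top",*u(*q),.018) for q in[(207,168),(362,126),(404,270),(248,318)]]);print(T.round(4),T.mean(0).round(4))
for i in range(4):
    d=T[(i+1)%4]-T[i];print(np.linalg.norm(d).round(4),np.degrees(np.arctan2(d[1],d[0])).round(1))
# small trays / cup / spoon / lid
print("cup",plane("top",*u(519,178),.055).round(4),"lid",plane("top",*u(525,75),.02).round(4))
E
```

```text
A [ 0.5286 -0.1588  0.26  ] gap 0.0034
B [ 0.5274 -0.171   0.2607] gap 0.0035
C [ 0.4889 -0.1662  0.2411] gap 0.0062
D [ 0.4914 -0.1553  0.2382] gap 0.0049
AB 0.0123
BC 0.0435
CD 0.0115
DA 0.0432
top c [ 0.5091 -0.1628  0.25  ]
cradle [ 0.6772 -0.0925  0.01  ]
cradle [ 0.4784 -0.0771  0.01  ]
cheek [ 0.6646 -0.0953  0.1   ]
cheek [ 0.6634 -0.1049  0.1   ]
cheek [ 0.5162 -0.0701  0.1   ]
cheek [ 0.5165 -0.0943  0.1   ]
cheek [ 0.6525 -0.2427  0.1   ]
cheek [ 0.6513 -0.2519  0.1   ]
[[0.6083 0.2534 0.018 ]
 [0.6452 0.1308 0.018 ]
 [0.529  0.094  0.018 ]
 [0.4897 0.2152 0.018 ]] [0.5681 0.1734 0.018 ]
0.128 -73.3
0.1219 -162.4
0.1274 108.0
0.1246 17.9
cup [0.599  0.0054 0.055 ] lid [ 0.6903 -0.0016  0.02  ]
```

Run:
```python
import cv2,numpy as np
s=cv2.imread("pics/side0.png");t=cv2.imread("pics/top0.png")
g=lambda a:np.clip((a/255.)**.5*255,0,255).astype(np.uint8)
c1=g(cv2.resize(s[243:290,330:380],None,fx=12,fy=12,interpolation=cv2.INTER_CUBIC))
c2=g(cv2.resize(t[215:262,405:452],None,fx=12,fy=12,interpolation=cv2.INTER_CUBIC))
cv2.imwrite("pics/d.png",cv2.resize(np.hstack([c1[:564],c2]),None,fx=.68,fy=.68))
```

```text
(no output)
```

View pics/d.png

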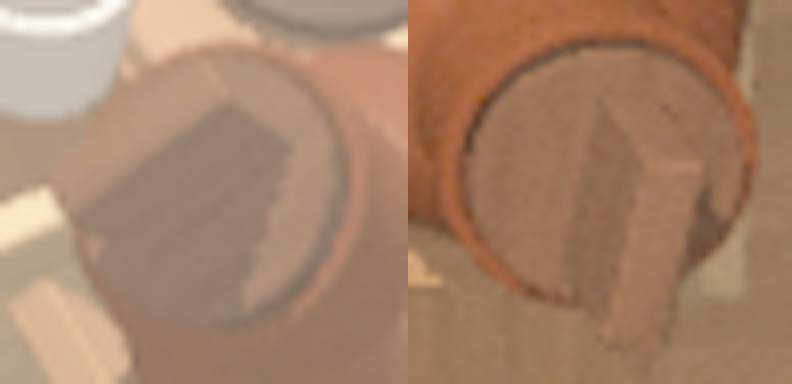

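The enlarged crop gives the corners of the wing's top face in both views. I refine the pose with these, and with the rim ellipse from a colour mask.

Run:
```python
from h import *
s=lambda x,y:(330+x/8.16-.45,243+y/8.16-.45); t=lambda x,y:(405+(x-408)/8.16-.45,215+y/8.16-.45)
P={}
for k,a,b in[("A",(205,63),(640,165)),("B",(232,100),(703,160)),("C",(75,210),(662,348)),("D",(50,172),(600,335))]:
    P[k],e=tri(s(*a),t(*b)); print(k,P[k].round(4),"gap",round(e,4))
for a,b in("AB","BC","CD","DA"): print(a+b,np.linalg.norm(P[a]-P[b]).round(4))
c=sum(P.values())/4
X=P["A"]+P["B"]-P["C"]-P["D"];X/=np.linalg.norm(X);Y=P["A"]+P["D"]-P["B"]-P["C"];Y/=np.linalg.norm(Y)
print("c",c.round(4),"X",X.round(3),"Y",Y.round(3))
# rim: outline of flange in top view, points by eye on rim outer edge
R=np.array([t(*q) for q in[(605,33),(700,62),(757,150),(745,215),(440,175),(455,110),(520,52),(490,280),(560,305)]],np.float32)
(ex,ey),ax,an=cv2.fitEllipse(R);print("rim top",ex,ey,ax,an)
S=np.array([s(*q) for q in[(200,38),(290,65),(350,120),(372,190),(350,250),(300,310),(215,328),(140,300),(85,245)]],np.float32)
(fx,fy),ax2,an2=cv2.fitEllipse(S);print("rim side",fx,fy,ax2,an2)
r,e=tri((fx,fy),(ex,ey));print("rim c",r.round(4),e)
th=np.radians(175.7);a=np.array([.5*np.cos(th),.5*np.sin(th),.75**.5])
print("wing-top minus rim along a",((c-r)@a).round(4),"perp",((c-r)-((c-r)@a)*a).round(4),"wing c est",(c-.02*a).round(4),(r+.026*a).round(4))
for w in (c-.02*a, r+.026*a):
  for n in("side","top"): print(n,[proj(n,w+.02*a+dx*.023*np.array([.866*-np.cos(th),-.866*np.sin(th),.5])).round(1).tolist() for dx in(-1,1)])
```

```text
A [ 0.5266 -0.1578  0.2604] gap 0.0051
B [ 0.5265 -0.1703  0.2627] gap 0.0026
C [ 0.4877 -0.1665  0.2446] gap 0.0046
D [ 0.49   -0.1538  0.241 ] gap 0.0036
AB 0.0127
BC 0.043
CD 0.0134
DA 0.0416
c [ 0.5077 -0.1621  0.2522] X [ 0.892 -0.091  0.443] Y [ 0.093  0.97  -0.226]
rim top 427.6967468261719 235.45156860351562 (33.701560974121094, 39.27159118652344) 81.41019439697266
rim side 356.1582336425781 264.97589111328125 (34.64650344848633, 37.757450103759766) 116.5810546875
rim c [ 0.5291 -0.1634  0.2157] 0.0051558462532131704
wing-top minus rim along a 0.0423 perp [-0.0004 -0.0002 -0.0002] wing c est [ 0.5177 -0.1628  0.2348] [ 0.5162 -0.1625  0.2383]
side [[335.7, 267.3], [355.7, 251.7]]
top [[432.1, 255.9], [437.4, 232.8]]
side [[335.0, 266.5], [355.0, 250.9]]
top [[432.6, 256.7], [437.9, 233.4]]
```

The axis offset perpendicular to the wing is under 1 mm, and the along-axis estimates agree within about 4 mm. Next I write a helper that tells the remaining shift and turn, and start the approach.

```bash
cat >> h.py <<'E'
from scipy.spatial.transform import Rotation as Ro
from bench import monitor
th=np.radians(175.5);a=np.array([.5*np.cos(th),.5*np.sin(th),.75**.5])
W=np.array([.517,-.1626,.2365])
Y=np.array([.083,.9965,0.]);Y-=Y@a*a;Y/=np.linalg.norm(Y)
RG=np.stack([np.cross(Y,-a),Y,-a],1)
def rem(p,R):
    s=monitor.read_state();q=s["orientation"];Rc=Ro.from_quat([q[1],q[2],q[3],q[0]])
    print("t",round(s["time"],2),"tcp",s["tcp_pos"].round(4),"j",s["joints"].round(2),"F",s["force"].round(1),"T",s["torque"].round(2),"w",s["grip_width"].round(4))
    print("shift shares",((p-s["tcp_pos"])/.03).round(2),"turn shares",((Ro.from_matrix(R)*Rc.inv()).as_rotvec()/.08).round(2))
def grasp(d): return W+(.004-.0187+d)*a
E
python3 -c "
from h import *
print(a,RG.round(3),grasp(.09));rem(grasp(.09),RG)"
```

```text
[-0.49845867  0.03922955  0.8660254 ] [[-0.863  0.082  0.498]
 [ 0.072  0.997 -0.039]
 [-0.5    0.002 -0.866]] [ 0.47946606 -0.15964602  0.30171171]Traceback (most recent call last):
  File "<string>", line 3, in <module>
    print(a,RG.round(3),grasp(.09));rem(grasp(.09),RG)
                                    ~~~^^^^^^^^^^^^^^^
  File "h.py", line 24, in rem
    print("t",round(s["time"],2),"tcp",s["tcp_pos"].round(4),"j",s["joints"].round(2),"F",s["force"].round(1),"T",s["torque"].round(2),"w",s["grip_width"].round(4))
                                                                                                                                           ^^^^^^^^^^^^^^^^^^^^^
AttributeError: 'float' object has no attribute 'round'
```

```bash
sed -i 's/s\["grip_width"\].round(4)/round(s["grip_width"],4)/' h.py
python3 -c "
from h import *
rem(grasp(.09),RG)"
```

```text
t 0.1 tcp [0.2293 0.5268 0.2379] j [ 0.95  0.18  1.61 -0.    1.35 -0.21] F [ 0.4 -0.2 -0.1] T [-0.01 -0.    0.01] w 0.0884
shift shares [  8.34 -22.88   2.13] turn shares [-1.56 -6.39  4.01]
```

Call:
drive_tool(moves=[0, 0, 1, 0, 0, 0, 1, 0, 0, 1, 0, 0, 0, 1, 0.3, -1, 0.3, 0, 0, 0.2, 1, 0.35, -1, 0, 0, 0, 0.2, 1, 0.35, -1, 0, 0, 0, 0.2, 1, 0.35, -1, 0, 0, 0, 0.2, 1, 0.35, -1, 0, 0, 0, 0.2, 1, 0.35, -1, 0, 0, 0, 0.2, 1, 0.35, -1, 0, 0, 0, 0.2, 1, 0.35, -1, 0, 0, 0, 0.2, 1])

```text
time: 0.93
tcp_pos: [0.3088, 0.2791, 0.3041]
orientation: [-0.002, 0.133, 0.991, -0.005]
force: [1.3, 1.2, -0.5]
grip_width: 0.0879
```

```bash
python3 -c "
from h import *
rem(grasp(.09),RG)"
```

```text
t 0.93 tcp [0.3088 0.2791 0.3041] j [ 0.45 -0.24  1.89 -0.01  1.51 -0.85] F [ 1.3  1.2 -0.5] T [-0.02 -0.08 -0.02] w 0.0879
shift shares [  5.69 -14.62  -0.08] turn shares [-1.   -6.51  2.28]
```

Call:
drive_tool(moves=[0.4, -1, 0.2, -0.05, -0.3, 0.15, 1, 0.4, -1, 0.2, -0.05, -0.4, 0.15, 1, 0.4, -1, 0, -0.1, -0.5, 0.15, 1, 0.4, -1, 0, -0.1, -0.5, 0.15, 1, 0.4, -1, 0, -0.1, -0.5, 0.15, 1, 0.4, -1, 0, -0.1, -0.5, 0.15, 1, 0.4, -1, 0, -0.1, -0.5, 0.15, 1, 0.4, -1, 0, -0.1, -0.5, 0.15, 1, 0.4, -1, 0, -0.1, -0.5, 0.15, 1, 0.4, -1, 0, -0.1, -0.5, 0.15, 1])

```text
time: 1.77
tcp_pos: [0.4301, -0.0363, 0.3152]
orientation: [0.197, 0.068, 0.978, -0.02]
force: [-0.1, 0.5, -1.1]
grip_width: 0.0883
```

```bash
python3 -c "
from h import *
rem(grasp(.09),RG)"
```

```text
t 1.77 tcp [ 0.4301 -0.0363  0.3152] j [-0.44 -0.54  2.11  0.11  1.19 -1.89] F [-0.1  0.5 -1.1] T [0.05 0.15 0.01] w 0.0883
shift shares [ 1.65 -4.11 -0.45] turn shares [ 0.02 -1.59  0.75]
```

Call:
drive_tool(moves=[0.4, -1, 0, 0, -0.4, 0.2, 1, 0.4, -1, -0.1, 0, -0.4, 0.2, 1, 0.4, -1, -0.1, 0, -0.4, 0.2, 1, 0.3, -0.7, -0.1, 0, -0.3, 0.1, 1, 0.1, -0.3, -0.1, 0, -0.1, 0.05, 1, 0, 0, 0, 0, 0, 0, 1, 0, 0, 0, 0, 0, 0, 1])

```text
time: 2.35
tcp_pos: [0.477, -0.1694, 0.3011]
orientation: [0.263, 0.044, 0.964, -0.013]
force: [-0.2, -0.1, 0.4]
grip_width: 0.0883
```

```bash
python3 -c "
from h import *
rem(grasp(.09),RG)
for n in('side','top'): cv2.imwrite(f'pics/{n}1.png',eyes.capture(n))
"
```

```text
t 2.35 tcp [ 0.477  -0.1694  0.3011] j [-0.79 -0.39  2.08  0.39  1.05 -2.4 ] F [-0.2 -0.1  0.4] T [ 0.04  0.22 -0.04] w 0.0883
shift shares [0.08 0.33 0.02] turn shares [0.05 0.12 0.11]
```

View pics/side1.png

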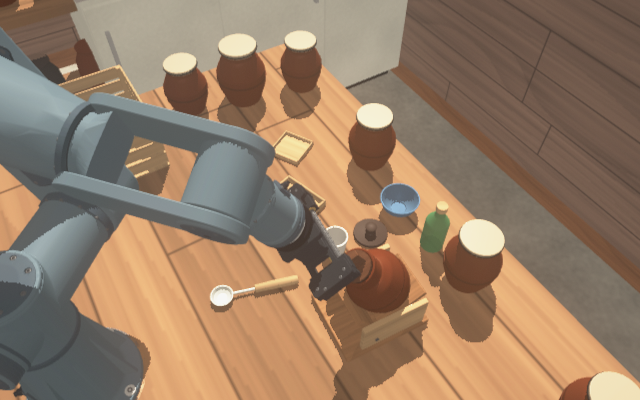

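View pics/top1.png

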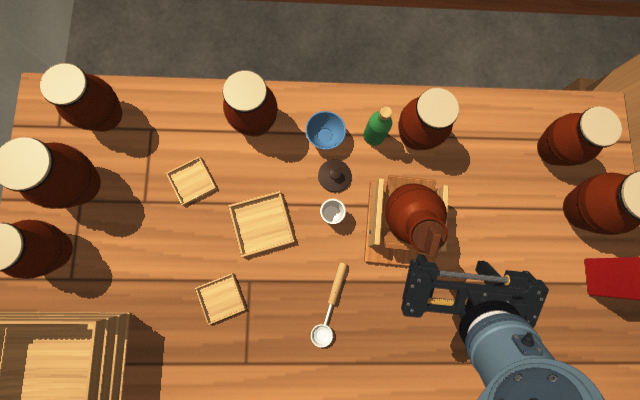

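```bash
python3 -c "
from h import *
p=np.array([.477,-.1694,.3011])
for n in('side','top'):
  print(n,proj(n,p),proj(n,p+.044*RG[:,1]),proj(n,p-.044*RG[:,1]),proj(n,W), proj(n,p+.1*a))
t=cv2.imread('pics/top1.png');s=cv2.imread('pics/side1.png')
for n,im in(('top',t),('side',s)):
  for q in(p,p+.044*RG[:,1],p-.044*RG[:,1],W): cv2.circle(im,tuple(int(v) for v in proj(n,q)),1,(0,255,0),-1)
cv2.imwrite('pics/e.png',np.hstack([cv2.resize(t[200:330,380:560],None,fx=3,fy=3)[:390,:480],cv2.resize(s[220:350,290:390],None,fx=3,fy=3)]))
"
```

```text
side [334.21079691 255.3765479 ] [322.33942625 236.19059831] [346.76066372 275.65905098] [349.70996683 262.03612018] [307.00911916 237.52810994]
top [450.457628   261.72726362] [423.8918367  259.18155738] [476.89281216 264.26045424] [431.80410849 239.86012467] [474.18767162 297.74363098]
```

View pics/e.png

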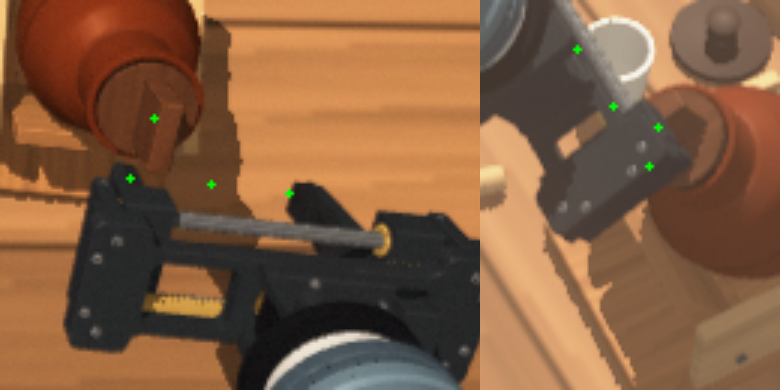

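Call:
drive_tool(moves=[0.2, 0.25, -0.3, 0.05, 0.1, 0.1, 1, 0.25, 0.05, -0.4, 0, 0, 0, 1, 0.25, 0, -0.4, 0, 0, 0, 1, 0.2, 0, -0.3, 0, 0, 0, 1, 0, 0, 0, 0, 0, 0, 1, 0, 0, 0, 0, 0, 0, 1])

```text
time: 2.95
tcp_pos: [0.5063, -0.1517, 0.2619]
orientation: [0.262, 0.034, 0.965, -0.01]
force: [-0.9, -0.0, 0.2]
grip_width: 0.0882
```

```bash
python3 -c "
from h import *
rem(grasp(.04),RG)
t=eyes.capture('top');s=eyes.capture('side')
g=lambda a:np.clip((a/255.)**.6*255,0,255).astype(np.uint8)
cv2.imwrite('pics/f.png',g(np.hstack([cv2.resize(t[200:300,390:490],None,fx=4,fy=4),cv2.resize(s[220:320,290:390],None,fx=4,fy=4)])))
"
```

```text
t 2.95 tcp [ 0.5063 -0.1517  0.2619] j [-0.7  -0.28  2.09  0.38  0.93 -2.37] F [-0.9 -0.   0.2] T [ 0.05  0.21 -0.01] w 0.0882
shift shares [-0.06 -0.33 -0.12] turn shares [ 0.06  0.07 -0.15]
```

View pics/f.png

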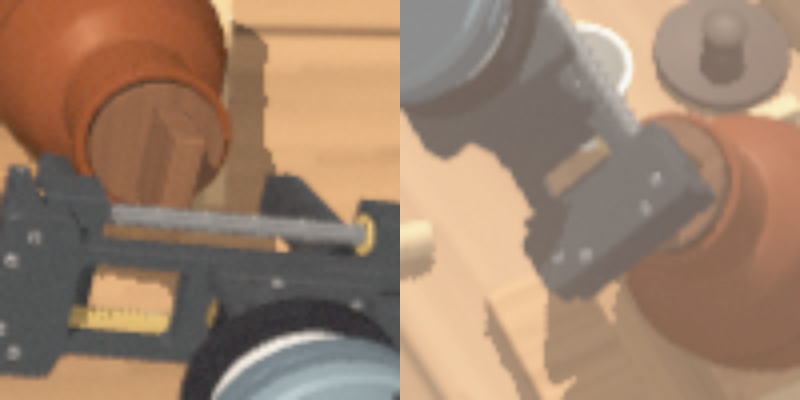

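Call:
drive_tool(moves=[0, -0.3, 0, 0.05, 0.05, -0.15, 1, 0, 0, 0, 0, 0, 0, 1, 0, 0, 0, 0, 0, 0, 1])

```text
time: 3.3
tcp_pos: [0.5065, -0.1621, 0.2648]
orientation: [0.261, 0.04, 0.964, -0.011]
force: [0.4, 0.6, -0.4]
grip_width: 0.0881
```

```bash
python3 -c "
from h import *
rem(grasp(.0),RG)"
```

```text
t 3.3 tcp [ 0.5065 -0.1621  0.2648] j [-0.72 -0.28  2.08  0.38  0.93 -2.37] F [ 0.4  0.6 -0.4] T [ 0.03  0.22 -0.02] w 0.0881
shift shares [ 0.59 -0.04 -1.37] turn shares [0.04 0.06 0.02]
```

Call:
drive_tool(moves=[0.15, 0, -0.35, 0.04, 0.05, 0, 1, 0.15, 0, -0.35, 0, 0, 0, 1, 0.1, 0, -0.2, 0, 0, 0, 1, 0.05, 0, -0.1, 0, 0, 0, 1, 0, 0, 0, 0, 0, 0, 1])

```text
time: 3.72
tcp_pos: [0.521, -0.1648, 0.2368]
orientation: [0.261, 0.042, 0.964, -0.012]
force: [-0.1, -0.4, 0.1]
grip_width: 0.0881
```

```bash
python3 -c "
from h import *
rem(grasp(.0),RG)"
```

```text
t 3.72 tcp [ 0.521  -0.1648  0.2368] j [-0.7  -0.2   2.08  0.39  0.86 -2.38] F [-0.1 -0.4  0.1] T [ 0.06  0.29 -0.01] w 0.0881
shift shares [ 0.11  0.05 -0.44] turn shares [0.04 0.06 0.06]
```

Call:
drive_tool(moves=[0.08, 0.04, -0.2, 0.03, 0.05, 0.04, 1, 0.04, 0, -0.2, 0, 0, 0, 1, 0, 0, -0.05, 0, 0, 0, 1, 0, 0, 0, 0, 0, 0, 1])

```text
time: 4.05
tcp_pos: [0.525, -0.1638, 0.223]
orientation: [0.259, 0.041, 0.965, -0.01]
force: [0.5, 0.6, -0.5]
grip_width: 0.0881
```

```bash
python3 -c "
from h import *
rem(grasp(.0),RG)
t=eyes.capture('top');s=eyes.capture('side')
g=lambda a:np.clip((a/255.)**.6*255,0,255).astype(np.uint8)
cv2.imwrite('pics/g.png',g(np.hstack([cv2.resize(t[200:300,390:490],None,fx=4,fy=4),cv2.resize(s[220:320,290:390],None,fx=4,fy=4)])))
"
```

```text
t 4.05 tcp [ 0.525  -0.1638  0.223 ] j [-0.69 -0.17  2.08  0.4   0.83 -2.39] F [ 0.5  0.6 -0.5] T [ 0.04  0.25 -0.06] w 0.0881
shift shares [-0.02  0.02  0.03] turn shares [0.02 0.01 0.02]
```

View pics/g.png

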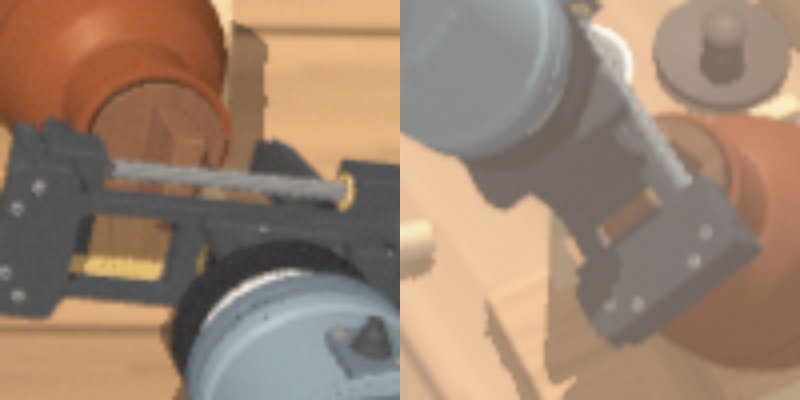

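The fingers straddle the wing, which sits at about (182,150) in the crop between inner edges at 110 and 265, and there is no contact force. Closing.

Call:
drive_tool(moves=[0, 0, 0, 0, 0, 0, -1, 0, 0, 0, 0, 0, 0, -1, 0, 0, 0, 0, 0, 0, -1, 0, 0, 0, 0, 0, 0, -1])

```text
time: 4.48
tcp_pos: [0.5253, -0.1641, 0.2243]
orientation: [0.26, 0.04, 0.965, -0.011]
force: [0.8, 0.6, -0.3]
grip_width: 0.0635
```

```bash
python3 -c "
from h import *
rem(grasp(.0),RG)"
```

```text
t 4.48 tcp [ 0.5253 -0.1641  0.2243] j [-0.69 -0.17  2.08  0.4   0.83 -2.39] F [ 0.8  0.6 -0.3] T [0.05 0.22 0.03] w 0.0635
shift shares [-0.03  0.03 -0.02] turn shares [0.03 0.03 0.02]
```

Call:
drive_tool(moves=[0, 0, 0, 0, 0, 0, -1, 0, 0, 0, 0, 0, 0, -1, 0, 0, 0, 0, 0, 0, -1, 0, 0, 0, 0, 0, 0, -1, 0, 0, 0, 0, 0, 0, -1, 0, 0, 0, 0, 0, 0, -1, 0, 0, 0, 0, 0, 0, -1, 0, 0, 0, 0, 0, 0, -1, 0, 0, 0, 0, 0, 0, -1])

```text
time: 5.23
tcp_pos: [0.5255, -0.164, 0.2248]
orientation: [0.26, 0.04, 0.965, -0.011]
force: [-0.2, -1.1, -0.3]
grip_width: 0.0136
```

```bash
python3 -c "
from h import *
rem(grasp(.0),RG)"
```

```text
t 5.23 tcp [ 0.5255 -0.164   0.2248] j [-0.69 -0.17  2.08  0.4   0.83 -2.39] F [-0.2 -1.1 -0.3] T [ 0.11  0.28 -0.08] w 0.0136
shift shares [-0.04  0.03 -0.03] turn shares [0.03 0.04 0.02]
```

Gripped at 13.6 mm with no side load. First a twist alone, to see how it responds.

Call:
drive_tool(moves=[0, 0, 0, 0.5, -0.04, -0.87, -1, 0, 0, 0, 0.5, -0.04, -0.87, -1, 0, 0, 0, 0.5, -0.04, -0.87, -1, 0, 0, 0, 0.5, -0.04, -0.87, -1])

```text
time: 5.57
tcp_pos: [0.5253, -0.1644, 0.2246]
orientation: [0.258, 0.198, 0.945, 0.03]
force: [0.3, -0.9, -1.3]
grip_width: 0.0135
```

```bash
cat >> h.py <<'E'
P0=np.array([.5255,-.164,.2248])
def tw():
    s=monitor.read_state();q=s["orientation"];Rc=Ro.from_quat([q[1],q[2],q[3],q[0]]).as_matrix()
    d=s["tcp_pos"]-P0;y=Rc[:,1]
    print("t",round(s["time"],2),"up",((d@a)*1e3).round(2),"perp mm",((d-d@a*a)*1e3).round(2),"tilt",np.degrees(np.arccos(-Rc[:,2]@a)).round(2),"twist",np.degrees(np.arctan2(np.cross(RG[:,1],y)@a,RG[:,1]@y)).round(1),"j6",s["joints"][5].round(2),"F",s["force"].round(1),"Fa",(s["force"]@a).round(1),"T.a",(s["torque"]@a).round(2),"w",round(s["grip_width"],4))
    print("corr tilt shares",(np.cross(-Rc[:,2],a)/.08).round(2))
E
python3 -c "
from h import *
tw()"
```

```text
t 5.57 up -0.06 perp mm [-0.27 -0.36 -0.14] tilt 0.31 twist -18.8 j6 -2.05 F [ 0.3 -0.9 -1.3] Fa -1.3 T.a 0.53 w 0.0135
corr tilt shares [0.06 0.01 0.03]
```

Call:
drive_tool(moves=[-0.006, 0, 0.01, 0.5, -0.04, -0.87, -1, -0.006, 0, 0.01, 0.5, -0.04, -0.87, -1, -0.006, 0, 0.01, 0.5, -0.04, -0.87, -1, -0.006, 0, 0.01, 0.5, -0.04, -0.87, -1, -0.006, 0, 0.01, 0.5, -0.04, -0.87, -1, -0.006, 0, 0.01, 0.5, -0.04, -0.87, -1])

```text
time: 6.07
tcp_pos: [0.5242, -0.1651, 0.225]
orientation: [0.241, 0.426, 0.867, 0.091]
force: [3.5, -0.6, -3.1]
grip_width: 0.0135
```

```bash
python3 -c "
from h import *
tw()"
```

```text
t 6.07 up 0.83 perp mm [-0.93 -1.13 -0.48] tilt 0.48 twist -47.5 j6 -1.55 F [ 3.5 -0.6 -3.1] Fa -4.4 T.a 0.51 w 0.0135
corr tilt shares [ 0.08 -0.04  0.05]
```

Call:
drive_tool(moves=[0, 0, 0, -0.5, 0.04, 0.87, -1, 0, 0, 0, -0.5, 0.04, 0.87, -1, -0.007, 0, 0.012, -0.5, 0.04, 0.87, -1, -0.007, 0, 0.012, -0.5, 0.04, 0.87, -1, -0.007, 0, 0.012, -0.5, 0.04, 0.87, -1, -0.007, 0, 0.012, -0.5, 0.04, 0.87, -1, -0.007, 0, 0.012, -0.5, 0.04, 0.87, -1, -0.007, 0, 0.012, -0.5, 0.04, 0.87, -1, -0.007, 0, 0.012, -0.5, 0.04, 0.87, -1, -0.007, 0, 0.012, -0.5, 0.04, 0.87, -1])

```text
time: 6.9
tcp_pos: [0.524, -0.1637, 0.2262]
orientation: [0.261, 0.045, 0.964, -0.009]
force: [3.0, 0.0, -2.5]
grip_width: 0.0137
```

```bash
python3 -c "
from h import *
tw()"
```

```text
t 6.9 up 2.0 perp mm [-0.48  0.25 -0.28] tilt 0.32 twist -0.6 j6 -2.38 F [ 3.   0.  -2.5] Fa -3.7 T.a -0.43 w 0.0137
corr tilt shares [0.02 0.07 0.01]
```

Call:
drive_tool(moves=[0, 0, 0, 0.5, -0.04, -0.87, -1, 0, 0, 0, 0.5, -0.04, -0.87, -1, -0.015, 0, 0.025, 0.5, -0.04, -0.87, -1, -0.015, 0, 0.025, 0.5, -0.04, -0.87, -1, -0.015, 0, 0.025, 0.5, -0.04, -0.87, -1, -0.015, 0, 0.025, 0.5, -0.04, -0.87, -1, -0.015, 0, 0.025, 0.5, -0.04, -0.87, -1, -0.015, 0, 0.025, 0.5, -0.04, -0.87, -1, -0.015, 0, 0.025, 0.5, -0.04, -0.87, -1, -0.01, 0, 0.015, 0.5, -0.04, -0.87, -1])

```text
time: 7.73
tcp_pos: [0.5217, -0.1649, 0.2286]
orientation: [0.243, 0.429, 0.865, 0.092]
force: [4.3, 0.3, -2.4]
grip_width: 0.0137
```

```bash
python3 -c "
from h import *
tw()"
```

```text
t 7.73 up 5.08 perp mm [-1.22 -1.14 -0.65] tilt 0.56 twist -47.9 j6 -1.54 F [ 4.3  0.3 -2.4] Fa -4.2 T.a 0.48 w 0.0137
corr tilt shares [0.1  0.02 0.06]
```

Call:
drive_tool(moves=[0, 0, 0, -0.5, 0.04, 0.87, -1, 0, 0, 0, -0.5, 0.04, 0.87, -1, -0.015, 0, 0.03, -0.5, 0.04, 0.87, -1, -0.015, 0, 0.03, -0.5, 0.04, 0.87, -1, -0.015, 0, 0.03, -0.5, 0.04, 0.87, -1, -0.015, 0, 0.03, -0.5, 0.04, 0.87, -1, -0.015, 0, 0.03, -0.5, 0.04, 0.87, -1, -0.015, 0, 0.03, -0.5, 0.04, 0.87, -1, -0.015, 0, 0.03, -0.5, 0.04, 0.87, -1, -0.01, 0, 0.015, -0.5, 0.04, 0.87, -1])

```text
time: 8.57
tcp_pos: [0.5206, -0.1635, 0.2315]
orientation: [0.264, 0.05, 0.963, -0.007]
force: [4.7, -1.8, -2.7]
grip_width: 0.0132
```

```bash
python3 -c "
from h import *
tw()"
```

```text
t 8.57 up 8.24 perp mm [-0.83  0.13 -0.48] tilt 0.6 twist -1.2 j6 -2.38 F [ 4.7 -1.8 -2.7] Fa -4.7 T.a -0.38 w 0.0132
corr tilt shares [ 0.    0.13 -0.01]
```

Call:
drive_tool(moves=[0, 0, 0, 0.5, 0, -0.87, -1, 0, 0, 0, 0.5, 0, -0.87, -1, -0.015, 0, 0.03, 0.5, -0.02, -0.87, -1, -0.015, 0, 0.03, 0.5, -0.02, -0.87, -1, -0.015, 0, 0.03, 0.5, -0.02, -0.87, -1, -0.015, 0, 0.03, 0.5, -0.02, -0.87, -1, -0.015, 0, 0.03, 0.5, -0.02, -0.87, -1, -0.015, 0, 0.03, 0.5, -0.02, -0.87, -1, -0.015, 0, 0.03, 0.5, -0.02, -0.87, -1, -0.01, 0, 0.015, 0.5, -0.02, -0.87, -1])

```text
time: 9.4
tcp_pos: [0.5186, -0.1647, 0.2343]
orientation: [0.236, 0.434, 0.864, 0.094]
force: [3.6, -0.9, -2.6]
grip_width: 0.0138
```

```bash
python3 -c "
from h import *
tw()
t=eyes.capture('top');s=eyes.capture('side')
g=lambda a:np.clip((a/255.)**.6*255,0,255).astype(np.uint8)
cv2.imwrite('pics/i.png',g(np.hstack([cv2.resize(t[170:290,370:470],None,fx=4,fy=4),cv2.resize(s[220:340,330:430],None,fx=4,fy=4)])))
"
```

```text
t 9.4 up 11.67 perp mm [-1.08 -1.16 -0.57] tilt 0.59 twist -48.6 j6 -1.52 F [ 3.6 -0.9 -2.6] Fa -4.1 T.a 0.38 w 0.0138
corr tilt shares [ 0.03 -0.12  0.03]
```

View pics/i.png

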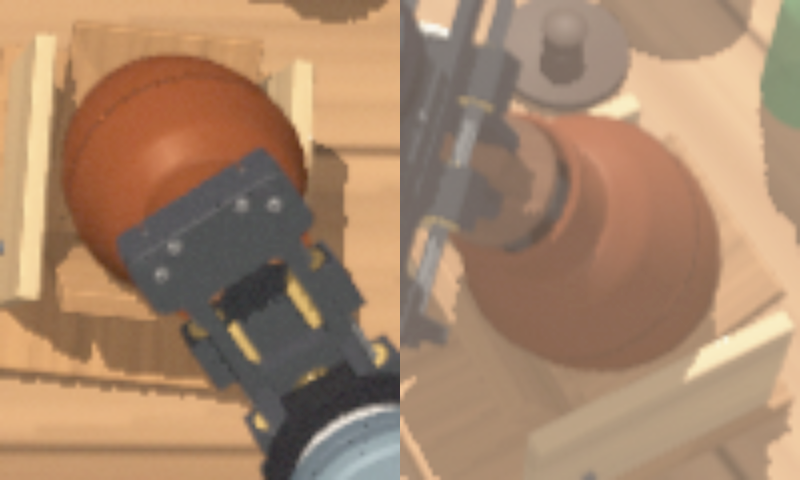

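The flange has clearly lifted, with a dark gap at (548,200) in the crop. The belly edge is unchanged at side column 410, so the jar is still seated. Continuing.

Call:
drive_tool(moves=[0, 0, 0, -0.5, 0.04, 0.87, -1, 0, 0, 0, -0.5, 0.04, 0.87, -1, -0.015, 0, 0.03, -0.5, 0.04, 0.87, -1, -0.015, 0, 0.03, -0.5, 0.04, 0.87, -1, -0.015, 0, 0.03, -0.5, 0.04, 0.87, -1, -0.015, 0, 0.03, -0.5, 0.04, 0.87, -1, -0.015, 0, 0.03, -0.5, 0.04, 0.87, -1, -0.015, 0, 0.03, -0.5, 0.04, 0.87, -1, -0.015, 0, 0.03, -0.5, 0.04, 0.87, -1, -0.01, 0, 0.015, -0.5, 0.04, 0.87, -1])

```text
time: 10.33
tcp_pos: [0.5171, -0.163, 0.2379]
orientation: [0.258, 0.036, 0.965, -0.012]
force: [5.0, -0.5, -3.2]
grip_width: 0.0136
```

```bash
python3 -c "
from h import *
tw()"
```

```text
t 10.33 up 15.56 perp mm [-0.68  0.36 -0.41] tilt 0.19 twist 0.5 j6 -2.38 F [ 5.  -0.5 -3.2] Fa -5.2 T.a -0.36 w 0.0136
corr tilt shares [ 0.03 -0.02  0.02]
```

Call:
drive_tool(moves=[0, 0, 0, 0.5, 0, -0.87, -1, 0, 0, 0, 0.5, 0, -0.87, -1, -0.015, 0, 0.03, 0.5, -0.02, -0.87, -1, -0.015, 0, 0.03, 0.5, -0.02, -0.87, -1, -0.015, 0, 0.03, 0.5, -0.02, -0.87, -1, -0.015, 0, 0.03, 0.5, -0.02, -0.87, -1, -0.015, 0, 0.03, 0.5, -0.02, -0.87, -1, -0.015, 0, 0.03, 0.5, -0.02, -0.87, -1, -0.015, 0, 0.03, 0.5, -0.02, -0.87, -1, -0.01, 0, 0.015, 0.5, -0.02, -0.87, -1])

```text
time: 11.17
tcp_pos: [0.5119, -0.1631, 0.2413]
orientation: [0.23, 0.41, 0.878, 0.089]
force: [-0.8, 1.2, 0.0]
grip_width: 0.0139
```

```bash
python3 -c "
from h import *
tw()"
```

```text
t 11.17 up 21.11 perp mm [-3.09  0.1  -1.78] tilt 1.53 twist -45.4 j6 -1.57 F [-0.8  1.2  0. ] Fa 0.5 T.a 0.02 w 0.0139
corr tilt shares [-0.09 -0.32 -0.04]
```

Axial force is near zero, so the plug is leaving the seal. I continue straight out along the slant.

Call:
drive_tool(moves=[0.03, 0, 0.08, -0.3, -0.2, 0.4, -1, 0, 0, 0.1, -0.3, -0.1, 0.4, -1, -0.05, 0, 0.1, -0.3, 0, 0.4, -1, -0.05, 0, 0.1, -0.3, 0, 0.4, -1])

```text
time: 11.5
tcp_pos: [0.5085, -0.1628, 0.2514]
orientation: [0.252, 0.335, 0.906, 0.066]
force: [-0.4, 0.9, -1.3]
grip_width: 0.0137
```

```bash
python3 -c "
from h import *
tw()"
```

```text
t 11.5 up 31.57 perp mm [-1.24  0.   -0.71] tilt 0.64 twist -35.7 j6 -1.75 F [-0.4  0.9 -1.3] Fa -0.9 T.a -0.01 w 0.0137
corr tilt shares [0.12 0.03 0.07]
```

Call:
drive_tool(moves=[-0.15, 0.01, 0.3, 0, 0, 0, -1, -0.25, 0.02, 0.5, 0, 0, 0, -1, -0.25, 0.02, 0.5, 0, 0, 0, -1, -0.25, 0.02, 0.5, 0, 0, 0, -1, -0.1, 0.1, 0.2, 0, 0.3, 0, -1, 0, 0.3, 0, 0, 0.4, 0, -1, 0, 0.5, 0, 0, 0.5, 0, -1, 0, 0.6, 0, 0, 0.5, 0, -1, 0, 0.6, 0, 0, 0.5, 0, -1, 0, 0.3, 0, 0, 0.3, 0, -1])

```text
time: 12.33
tcp_pos: [0.4722, -0.0878, 0.3125]
orientation: [0.155, 0.328, 0.932, 0.025]
force: [0.6, -0.1, -1.3]
grip_width: 0.0135
```

```bash
cat >> h.py <<'E'
def down(p):
    s=monitor.read_state();q=s["orientation"];Rc=Ro.from_quat([q[1],q[2],q[3],q[0]]).as_matrix()
    z=Rc[:,2];v=np.cross(z,[0,0,-1.]);n=np.linalg.norm(v);v=v/n*np.arctan2(n,-z[2]) if n>1e-9 else v
    print("t",round(s["time"],2),"tcp",s["tcp_pos"].round(4),"j",s["joints"].round(2),"F",s["force"].round(1),"w",round(s["grip_width"],4),"yaw_y",np.degrees(np.arctan2(Rc[1,1],Rc[0,1])).round(1))
    print("shift",((np.array(p)-s["tcp_pos"])/.03).round(2),"turn",(v/.08).round(2))
E
python3 -c "
from h import *
down([.568,.173,.14])
for n in('side','top'): cv2.imwrite(f'pics/{n}2.png',eyes.capture(n))
s=cv2.imread('pics/side0.png');cv2.imwrite('pics/tr.png',cv2.resize(s[170:245,245:335],None,fx=7,fy=7,interpolation=cv2.INTER_CUBIC))
"
```

```text
t 12.33 tcp [ 0.4722 -0.0878  0.3125] j [-0.5  -0.33  1.97  0.11  1.21 -1.42] F [ 0.6 -0.1 -1.3] w 0.0135 yaw_y 52.4
shift [ 3.19  8.69 -5.75] turn [0.69 3.89 0.  ]
```

View pics/side2.png

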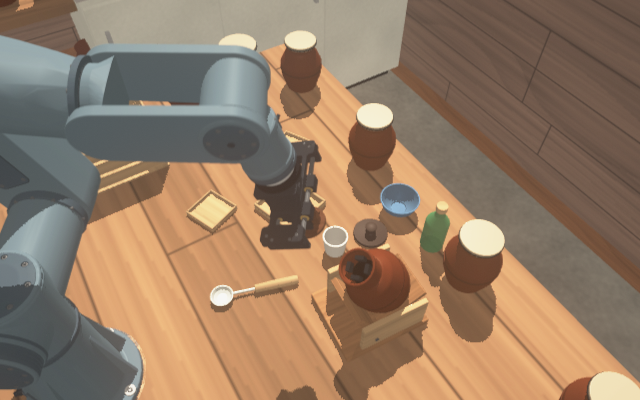

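View pics/tr.png

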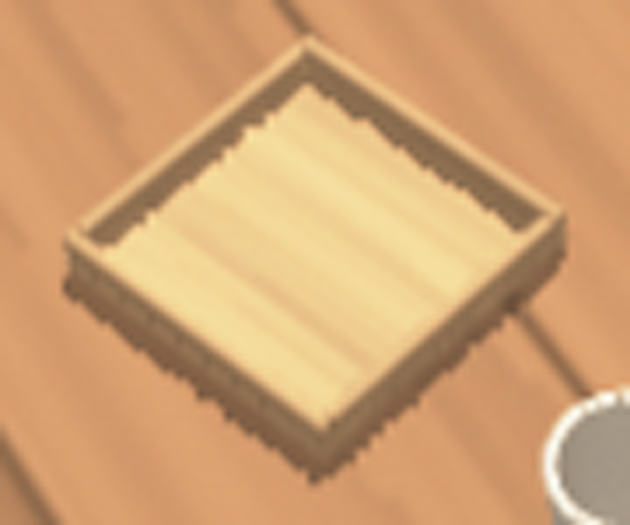

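The jar is seated with its mouth open at side (358,268), and the stopper is in the gripper. I check the tray centre from the side view too.

```bash
python3 -c "
from h import *
T=np.array([plane('side',245+x/7-.4,170+y/7-.4,.018) for x,y in[(312,40),(565,215),(322,432),(68,238)]]);print(T.round(4).tolist(),T.mean(0).round(4))"
```

```text
[[0.6136, 0.2491, 0.018], [0.6502, 0.1281, 0.018], [0.5277, 0.0908, 0.018], [0.492, 0.2126, 0.018]] [0.5709 0.1701 0.018 ]
```

Call:
drive_tool(moves=[0.3, 0.6, 0, 0.1, 0.4, 0, -1, 0.35, 0.8, -0.2, 0.1, 0.4, 0, -1, 0.35, 0.9, -0.3, 0.1, 0.4, 0, -1, 0.35, 0.9, -0.4, 0.1, 0.4, 0, -1, 0.35, 0.9, -0.4, 0.1, 0.4, 0, -1, 0.35, 0.9, -0.4, 0.1, 0.4, 0, -1, 0.3, 0.8, -0.4, 0.1, 0.4, 0, -1, 0.2, 0.6, -0.4, 0, 0.3, 0, -1, 0.1, 0.3, -0.4, 0, 0.1, 0, -1, 0, 0, -0.2, 0, 0, 0, -1])

```text
time: 13.27
tcp_pos: [0.5558, 0.1149, 0.2151]
orientation: [0.025, 0.326, 0.945, 0.009]
force: [-0.6, 0.1, -0.5]
grip_width: 0.0137
```

```bash
python3 -c "
from h import *
down([.568,.173,.14])"
```

```text
t 13.27 tcp [0.5558 0.1149 0.2151] j [-0.01  0.15  1.69  0.    1.25 -0.91] F [-0.6  0.1 -0.5] w 0.0137 yaw_y 51.9
shift [ 0.41  1.94 -2.5 ] turn [-0.01  0.67  0.  ]
```

Both views agree on the tray centre to about 4 mm; I use (0.569, 0.172).

Call:
drive_tool(moves=[0.1, 0.4, -0.3, 0, 0.2, 0, -1, 0.12, 0.5, -0.4, 0, 0.2, 0, -1, 0.12, 0.5, -0.5, 0, 0.15, 0, -1, 0.05, 0.3, -0.5, 0, 0.1, 0, -1, 0, 0.1, -0.4, 0, 0, 0, -1, 0, 0, -0.2, 0, 0, 0, -1, 0, 0, 0, 0, 0, 0, -1])

```text
time: 13.85
tcp_pos: [0.5672, 0.1624, 0.1406]
orientation: [-0.0, 0.325, 0.946, 0.001]
force: [-0.2, -0.0, -0.8]
grip_width: 0.0134
```

```bash
python3 -c "
from h import *
down([.569,.172,.04])
t=eyes.capture('top');s=eyes.capture('side')
cv2.imwrite('pics/k.png',np.hstack([cv2.resize(t[140:290,200:320],None,fx=3,fy=3),cv2.resize(s[120:270,230:350],None,fx=3,fy=3)]))
"
```

```text
t 13.85 tcp [0.5672 0.1624 0.1406] j [ 0.08  0.32  1.65  0.    1.17 -0.83] F [-0.2 -0.  -0.8] w 0.0134 yaw_y 52.1
shift [ 0.06  0.32 -3.35] turn [-0.02 -0.   -0.  ]
```

View pics/k.png

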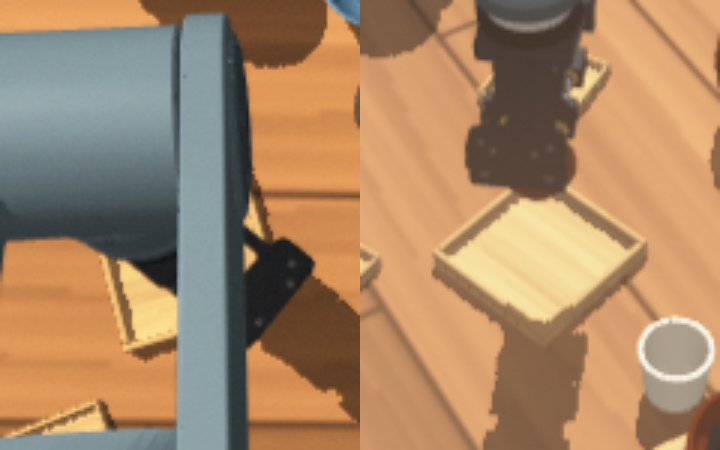

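Call:
drive_tool(moves=[0.05, 0.2, -0.4, 0, 0, 0, -1, 0, 0.1, -0.6, 0, 0, 0, -1, 0, 0, -0.7, 0, 0, 0, -1, 0, 0, -0.5, 0, 0, 0, -1, 0, 0, -0.3, 0, 0, 0, -1, 0, 0, -0.1, 0, 0, 0, -1, 0, 0, 0, 0, 0, 0, -1])

```text
time: 14.53
tcp_pos: [0.5744, 0.1708, 0.066]
orientation: [0.007, 0.326, 0.945, 0.004]
force: [-1.4, 1.0, -0.4]
grip_width: 0.0137
```

```bash
python3 -c "
from h import *
down([.569,.172,.04])
s=eyes.capture('side')
g=lambda a:np.clip((a/255.)**.6*255,0,255).astype(np.uint8)
cv2.imwrite('pics/l.png',g(cv2.resize(s[140:260,220:360],None,fx=5,fy=5)))
"
```

```text
t 14.53 tcp [0.5744 0.1708 0.066 ] j [ 0.09  0.43  1.67  0.    1.02 -0.82] F [-1.4  1.  -0.4] w 0.0137 yaw_y 51.9
shift [-0.18  0.04 -0.87] turn [-0.04  0.2   0.  ]
```

View pics/l.png

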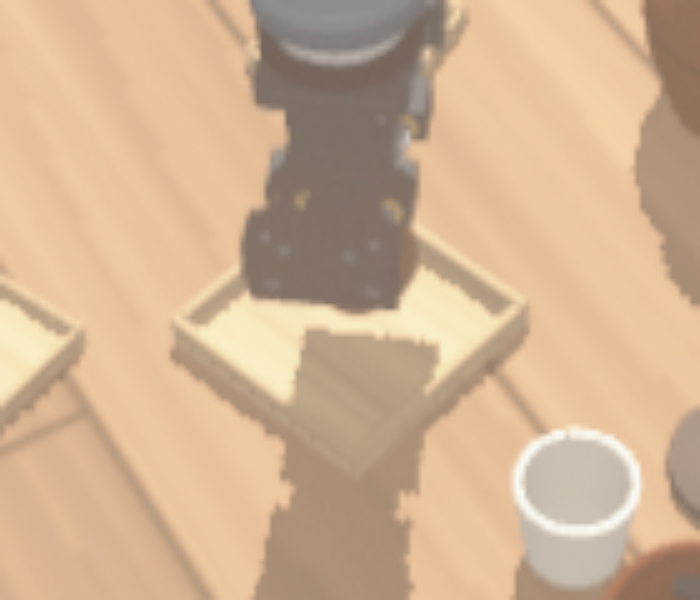

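Call:
drive_tool(moves=[-0.1, 0, -0.1, -0.03, 0.15, 0, -1, -0.05, 0, -0.2, 0, 0.05, 0, -1, 0, 0, -0.15, 0, 0, 0, -1, 0, 0, -0.05, 0, 0, 0, -1, 0, 0, 0, 0, 0, 0, -1])

```text
time: 15.0
tcp_pos: [0.5722, 0.1711, 0.0535]
orientation: [0.002, 0.326, 0.945, 0.002]
force: [0.2, -0.0, -0.6]
grip_width: 0.0138
```

```bash
python3 -c "
from h import *
down([.569,.172,.04])"
```

```text
t 15.0 tcp [0.5722 0.1711 0.0535] j [ 0.09  0.45  1.67  0.    1.01 -0.82] F [ 0.2 -0.  -0.6] w 0.0138 yaw_y 51.9
shift [-0.11  0.03 -0.45] turn [-0.02  0.06  0.  ]
```

Call:
drive_tool(moves=[-0.05, 0, -0.12, -0.02, 0.05, 0, -1, 0, 0, -0.1, 0, 0, 0, -1, 0, 0, -0.05, 0, 0, 0, -1, 0, 0, 0, 0, 0, 0, -1])

```text
time: 15.33
tcp_pos: [0.5709, 0.1712, 0.045]
orientation: [0.001, 0.326, 0.945, 0.0]
force: [0.8, 0.0, -1.0]
grip_width: 0.0136
```

```bash
python3 -c "
from h import *
down([.569,.172,.04])"
```

```text
t 15.33 tcp [0.5709 0.1712 0.045 ] j [ 0.09  0.46  1.67 -0.    1.   -0.81] F [ 0.8  0.  -1. ] w 0.0136 yaw_y 51.9
shift [-0.06  0.03 -0.17] turn [0.   0.02 0.  ]
```

Call:
drive_tool(moves=[0, 0, -0.06, 0, 0.02, 0, -1, 0, 0, -0.05, 0, 0, 0, -1, 0, 0, -0.05, 0, 0, 0, -1])

```text
time: 15.58
tcp_pos: [0.5711, 0.1712, 0.0401]
orientation: [0.0, 0.326, 0.945, -0.0]
force: [0.2, -0.5, -0.8]
grip_width: 0.0138
```

```bash
python3 -c "
from h import *
down([.569,.172,.04])"
```

```text
t 15.58 tcp [0.5711 0.1712 0.0401] j [ 0.09  0.47  1.67 -0.    0.99 -0.81] F [ 0.2 -0.5 -0.8] w 0.0138 yaw_y 51.9
shift [-0.07  0.03 -0.  ] turn [0. 0. 0.]
```

Call:
drive_tool(moves=[0, 0, -0.04, 0, 0, 0, -1, 0, 0, -0.04, 0, 0, 0, -1])

```text
time: 15.75
tcp_pos: [0.5712, 0.1712, 0.0374]
orientation: [0.0, 0.326, 0.945, -0.0]
force: [-0.1, 0.2, -0.7]
grip_width: 0.0138
```

Call:
drive_tool(moves=[0, 0, -0.04, 0, 0, 0, -1, 0, 0, -0.03, 0, 0, 0, -1])

```text
time: 15.92
tcp_pos: [0.5714, 0.1713, 0.037]
orientation: [-0.0, 0.326, 0.945, -0.0]
force: [-4.9, -1.1, 9.2]
grip_width: 0.0136
```

Contact with the tray floor at z = 0.037. I let it settle and look.

Call:
drive_tool(moves=[0, 0, 0, 0, 0, 0, -1, 0, 0, 0, 0, 0, 0, -1])

```text
time: 16.08
tcp_pos: [0.5717, 0.1713, 0.0375]
orientation: [0.0, 0.326, 0.945, -0.0]
force: [0.6, 0.1, -1.0]
grip_width: 0.014
```

```bash
python3 -c "
from h import *
down([.569,.172,.04]);print(monitor.read_state()['torque'].round(2))
s=eyes.capture('side')
g=lambda a:np.clip((a/255.)**.45*255,0,255).astype(np.uint8)
cv2.imwrite('pics/m.png',g(cv2.resize(s[170:240,250:340],None,fx=8,fy=8,interpolation=cv2.INTER_CUBIC)))
"
```

```text
t 16.08 tcp [0.5717 0.1713 0.0375] j [ 0.09  0.48  1.67 -0.    0.99 -0.81] F [ 0.6  0.1 -1. ] w 0.014 yaw_y 51.9
shift [-0.09  0.02  0.08] turn [0.   0.01 0.  ]
[ 0.   -0.02  0.  ]
```

View pics/m.png

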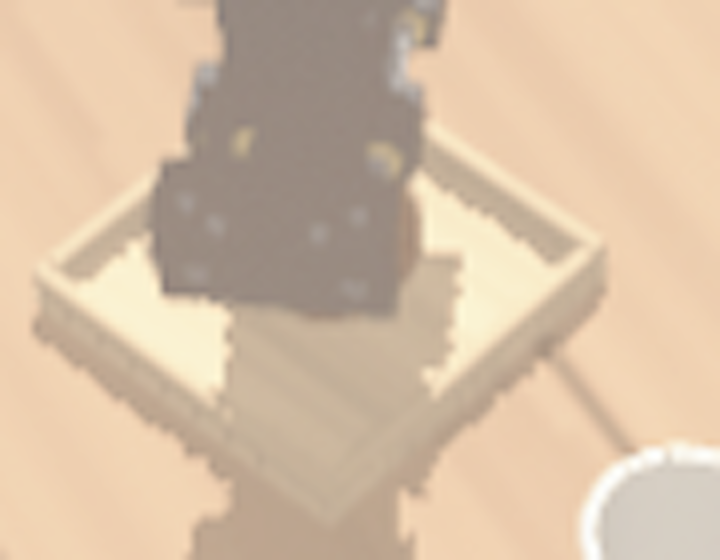

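Call:
drive_tool(moves=[0, 0, -0.05, 0, 0, 0, -1, 0, 0, -0.05, 0, 0, 0, -1, 0, 0, -0.04, 0, 0, 0, -1])

```text
time: 16.38
tcp_pos: [0.572, 0.1714, 0.037]
orientation: [0.0, 0.326, 0.945, -0.0]
force: [-5.5, -1.3, 9.3]
grip_width: 0.0138
```

Call:
drive_tool(moves=[0, 0, 0, 0, 0, 0, -1, 0, 0, 0, 0, 0, 0, -0.6, 0, 0, 0, 0, 0, 0, -0.5, 0, 0, 0, 0, 0, 0, -0.3, 0, 0, 0, 0, 0, 0, 0, 0, 0, 0, 0, 0, 0, 0])

```text
time: 16.88
tcp_pos: [0.5723, 0.1714, 0.0368]
orientation: [0.0, 0.326, 0.945, -0.0]
force: [-0.1, 0.5, -0.1]
grip_width: 0.0401
```

```bash
python3 -c "
from h import *
down([.569,.172,.04])
s=eyes.capture('side')
g=lambda a:np.clip((a/255.)**.45*255,0,255).astype(np.uint8)
cv2.imwrite('pics/n.png',g(cv2.resize(s[170:240,250:340],None,fx=8,fy=8,interpolation=cv2.INTER_CUBIC)))
"
```

```text
t 16.88 tcp [0.5723 0.1714 0.0368] j [ 0.09  0.48  1.67 -0.    0.99 -0.81] F [-0.1  0.5 -0.1] w 0.0401 yaw_y 52.0
shift [-0.11  0.02  0.11] turn [0.01 0.01 0.  ]
```

View pics/n.png

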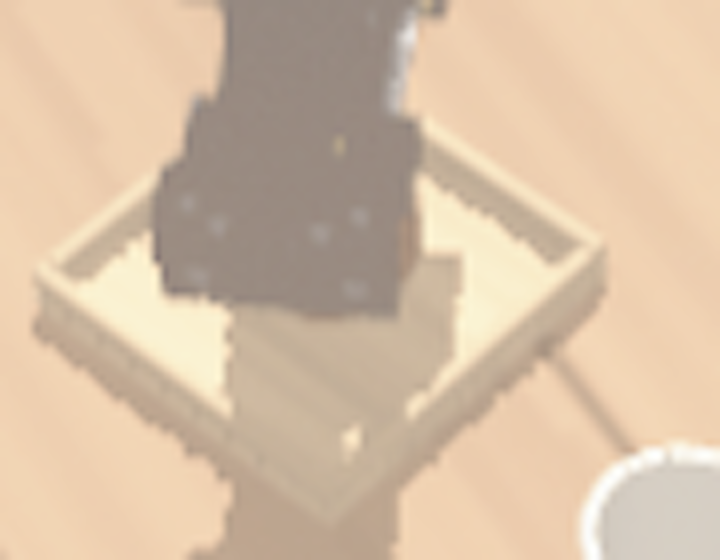

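Released, with no force and the fingers at 40 mm. I rise straight up.

Call:
drive_tool(moves=[0, 0, 0.05, 0, 0, 0, 0.1, 0, 0, 0.1, 0, 0, 0, 0.1, 0, 0, 0.15, 0, 0, 0, 0.1, 0, 0, 0.2, 0, 0, 0, 0.1, 0, 0, 0.3, 0, 0, 0, 0.1, 0, 0, 0.4, 0, 0, 0, 0.1, 0, 0, 0.6, 0, 0, 0, 0.1, 0, 0, 0.8, 0, 0, 0, 0.1, 0, 0, 0.8, 0, 0, 0, 0.1, 0, 0, 0.8, 0, 0, 0, 0.1])

```text
time: 17.77
tcp_pos: [0.5679, 0.1709, 0.1676]
orientation: [-0.004, 0.326, 0.945, -0.002]
force: [0.7, 0.9, -0.4]
grip_width: 0.0485
```

Call:
drive_tool(moves=[0, 0, 0.8, 0, 0, 0, 0.1, -0.5, 0, 0.5, 0, 0, 0, 0.1, -1, 0, 0, 0, 0, 0, 0.1, -1, 0, 0, 0, 0, 0, 0.1, -1, 0, 0, 0, 0, 0, 0.1, -0.8, 0, 0, 0, 0, 0, 0.1, -0.4, 0, 0, 0, 0, 0, 0.1, 0, 0, 0, 0, 0, 0, 0.1, 0, 0, 0, 0, 0, 0, 0.1])

```text
time: 18.52
tcp_pos: [0.4275, 0.1711, 0.23]
orientation: [0.01, 0.326, 0.945, 0.005]
force: [0.0, -1.2, -0.4]
grip_width: 0.0485
```

```bash
python3 -c "
from h import *
down([.569,.172,.04])
for n in('side','top'): cv2.imwrite(f'pics/{n}3.png',eyes.capture(n))
s=cv2.imread('pics/side3.png');t=cv2.imread('pics/top3.png')
g=lambda a:np.clip((a/255.)**.5*255,0,255).astype(np.uint8)
cv2.imwrite('pics/o.png',g(np.hstack([cv2.resize(s[170:240,250:340],None,fx=4.4,fy=4.4,interpolation=cv2.INTER_CUBIC),cv2.resize(t[190:260,220:310],None,fx=4.4,fy=4.4,interpolation=cv2.INTER_CUBIC)])))
"
```

```text
t 18.52 tcp [0.4275 0.1711 0.23  ] j [ 0.12 -0.09  1.91 -0.    1.3  -0.78] F [ 0.  -1.2 -0.4] w 0.0485 yaw_y 52.0
shift [ 4.72  0.03 -6.33] turn [-0.02  0.28  0.  ]
```

View pics/o.png

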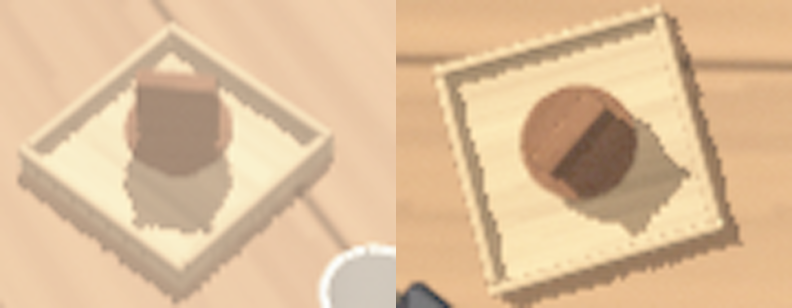

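View pics/side3.png

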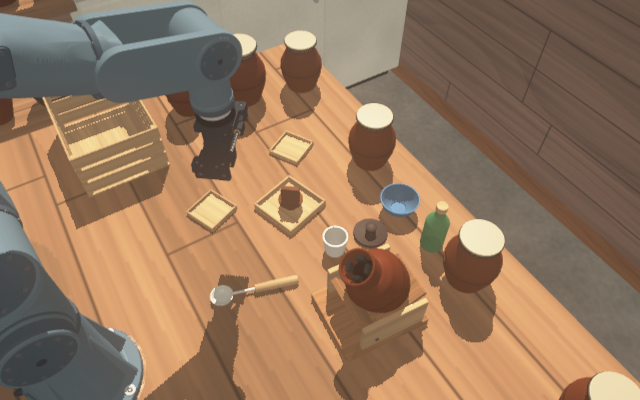

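The stopper stands upright near the middle of the large tray, at side (290,197). The jar is seated and open. The cup (335,240), bowl (400,200), lid (370,232) and spoon (255,290) have not moved. Handing in.

```bash
python3 -c "
from bench import order
print(order.finish_job())"
```

```text
the job is handed in; nothing more can be done
None
```

The stopper is out of the jar and standing upright on its plug end in the large tray, with the gripper clear. I handed the job in at about 18.7 s of the 58 s allowed.

- **Pulling it out:** I gripped the wing across its thickness and twisted it to and fro by about 48° while pulling slowly along the slant. The pull read about 4–5 N at the end of each sweep, well under the 15–19 N that holds the jar down. The plug came free about 21 mm up. The belly edge in the side picture had not moved partway through, and the jar looked seated afterwards.
- **Placing it:** The stopper touched the tray floor at about 9 N with the TCP at z = 0.037 m, and I let go there with no load on it.
- **Last checks:** The final pictures show it upright near the middle of the tray, and the cup, bowl, lid and spoon where they were. I compared the bystanders by eye only.
- **What disagreed:** The two cameras differed by 3–5 mm on the wing and tray positions, so I used values in between, and both the grip and the placing worked. I did not measure how upright the stopper stands or whether the jar moved between pictures.

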